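# Pack the eye-surgery simulator's parts into their storage tray

### The arm

A 6-joint arm with a two-finger parallel gripper is mounted at the origin on the work surface. World frame = base frame: x ahead of the robot, y to its left, z up, the work surface at z = 0. Lengths are in mm, angles in rad, forces in N, time in s.
With the tool pointing down it reaches from about 300 to 875 mm from the base axis. Payload 6.4 kg.
Tool frame: the origin (TCP) lies midway between the tips of the shut fingers; the grasp point (between the pads) lies robot.grip_point_offset behind it (robot.grip_point_offset is the distance from the TCP to the grasp point, in mm); x points along the fingers, z is the direction in which the jaws open and shut, and the axes are right-handed (so a half turn about x gives the same grasp; the last joint's range is limited). The gripper opens to 88 mm and grips with 3 to 60 N. Pads are 18 mm wide; open, the fingers measure 123 mm over their backs; the gripper's body (75 mm by 187 mm) begins 45 mm behind the grasp point.
Start: joints at [1.033, 0.181, 1.607, -0, 1.354, -0.206], TCP at [187.292, 543.657, 238.714] pointing down, gripper open.
Joint ranges: [-2.99, 2.99], [-0.89, 2.07], [0.3, 2.58], [-1.14, 4.28], [0, 2.63], [-3.12, 3.12]. Speed limits (rad/s): [2.57, 2.57, 3.01, 3.14, 3.14, 3.14].

### API

Orientations are given as a rotation vector (axis times angle).
In Python, from plant import telemetry, cams, job, robot gives the robot as it stands.
- The arm moves only by the tool servo_tool, never from a script. Its argument "commands" is a list of rows, each a list of 5 numbers: the opening, from 0 (shut) to 1 (fully open), then the shift along the tool's x, y, z scaled (see below), then the turn about the tool's x scaled (see below). In form: [[hand, dx, dy, dz, spin], ...]. A call has 1 to 20 rows; each row is the pose to reach, as a shift and turn from the pose measured when the call began, along the tool's axes at that moment; what a row does not reach only later rows make up. The controller multiplies each number of a shift by 15 cm and each number of a turn by 90 degrees. A row lasts 1/8 s, in which the tool goes at most 62.5 mm and 10.7 degrees, less where a joint would pass 70% of its speed; a pose out of reach is approached as far as the arm can. A call with a number of a shift or a turn outside -1 to 1 is refused whole. A call with a gripper value outside its range is refused whole. The fingers move at their own pace and stop on an object; "grip_force" is the grip in N (left out, the last holds). Time passes only in rows, so rows that repeat a pose let the fingers close. It gives the time, the measured TCP pose, the force and the opening at its end, in the units of the state.
- telemetry.read_state(): the state, without advancing time (a new reading comes with each control period).
- cams.grab_frame(name): name is "side" or "top"; returns a dict with "img" (400x640x3 uint8, blue, green, red), "fx", "fy", "cx", "cy" (pixels), "world_from_camera" (4x4, takes a point from camera to world coordinates). Camera axes: x right, y up, looking along -z (the intrinsics and any distortion apply to the point x, -y, -z); pixel columns grow to the right and rows downward; lengths in mm; the calibration is good to about 2 mm. A picture is of the moment at which its call begins. There is no depth.
- job.finish_job(): hands the job in, once; it reports no verdict.
The state is a dict: "clock": time; "joints": joint angles; "dq": joint speeds; "effort": joint torques, N m; "position": TCP position; "orientation": TCP orientation; "wrist_force": force on the tool from outside, world axes, zero at the start; "moment": the same for the moment, N m; "opening": finger opening in mm.
Only numpy, scipy, OpenCV 4.12 (cv2) and the standard library are available. Lean on these libraries where they do the work, as an engineer would, in place of code of your own. Each camera call takes 0.05 s, during which the arm holds its last target. There are 200 camera calls.

### The job

The training session is over: pack the simulator's parts into the storage tray, each in its own insert: the T-shaped stylus with its barrel level in both V rests and its middle centred between them, the power adapter flat in the rectangular bay, and the large and the small practice eye upright in the large and the small round well. Leave the plain marker pen and the flat-lidded jar, which do not belong to the set, where they are.

Things in the scene. Friction and masses are not known exactly. Their poses are not given: they have to be found in the camera images.
- stylus: Dark grey simulator stylus to pack, lying flat, T-shaped from above: round barrel 18 mm thick along x, pointed in its last 20 mm, tip at x = +62 mm; cross-bar 18 mm thick, 40 mm long along y at x = -53 mm. Origin on the barrel's axis at its middle, 9 mm above its underside. 60 g, balances about 10 mm from the origin towards the cross-bar: grip across y at the origin.
- adapter: Black power adapter block to be packed, 84 mm (x) by 36 mm (y) by 28 mm high, about 180 g; origin at the centre of its underside. No cable.
- eye_large: Large white practice eye to be packed: upright round body 48 mm in diameter with vertical sides up to 24 mm, then a dome with a brown iris and black pupil on top, about 34 mm high; origin at the centre of its underside, z up.
- eye_small: Small white practice eye to be packed: the same shape but 34 mm in diameter, vertical sides up to 22 mm, dome with iris up to about 30 mm; origin at the centre of its underside, z up.
- cradle: Pale green insert of the tray: fixed slab 122 (x) x 78 (y) x 4 mm, origin mid-underside, 5 mm above the table. Two V rests at x = -24 and +24 mm, each 10 mm thick, 40 mm wide, 29 mm high, hold the stylus barrel along x, either way round, its middle over the insert's middle; barrel axis then 23 mm above the insert's underside. 38 mm free between the rests for the fingers.
- bay: Pale green insert of the tray: fixed slab 122 (x) x 78 (y) x 10 mm, origin mid-underside, 5 mm above the table. A rectangular pocket 97 (x) x 48 (y) mm, 6 mm deep, in its middle takes the adapter flat, either way round, its underside then 4 mm above the insert's underside. The four inserts lie two by two in a black tray 262 x 174 mm, rim 14 mm high; which lies in which quarter varies.
- well_large: Pale green insert of the tray: fixed slab 122 (x) x 78 (y) x 10 mm, origin mid-underside, 5 mm above the table. One round pocket 59 mm in diameter, 6 mm deep, in its middle takes the large practice eye, its underside then 4 mm above the insert's underside. In the tray, inserts are 125 mm apart (centres) along x and 80 mm along y, all with the tray's yaw.
- well_small: Pale green insert of the tray: fixed slab 122 (x) x 78 (y) x 10 mm, origin mid-underside, 5 mm above the table. One round pocket 44 mm in diameter, 6 mm deep, in its middle takes the small practice eye, its underside then 4 mm above the insert's underside. In the tray, inserts are 125 mm apart (centres) along x and 80 mm along y, all with the tray's yaw.
- marker: Look-alike that stays: plain straight dark grey marker pen without cross-bar, squarish rounded barrel 118 mm (x) by 20 mm by 18 mm high, lying on the table; origin under its middle.
- jar: Look-alike that stays: white round jar with a flat plain lid, no iris, 42 mm in diameter, 28 mm high; origin at the centre of its underside.
Not all that is in view belongs to the job. What is shaped like the eye_large but green is not meant.

How it is judged:
By the outcome, as a careful person would: the job done as asked, in the order asked, and still so for the second after the job is handed in, with the robot touching nothing.
It also fails if it takes over 99 s, if anything falls off the work surface, if the arm or the gripper's body presses on something with over 40 N, if the wrist force passes 120 N, or if a joint passes its speed limit or range.

## Working session

There is one attempt and no reset: what is moved stays moved. The work goes in short steps, Python scripts to look and compute and a tool call to move; the robot and the scene stay as the last step left them, time stands still between calls to the robot, and variables do not carry over. Pictures are saved under pics/ and viewed, about 12 in all and at most 16, crops included, and the job is handed in when it is done.

Besides the shell and the picture viewer there is one more tool, called after ">>>" as a command line: name --pt "numbers of a row" for each row, then --argument value for the rest. servo_tool: Moves the arm, as the interface text tells. Shifts and turns lie within -1 to 1; 1 stands for 15 cm of shift or 90 degrees of turn. Its arguments: {"type":"object","properties":{"commands":{"type":"array"},"grip_force":{"type":"number"}},"required":["commands"]}

```bash
mkdir -p pics; ls; python3 - <<'E'
from plant import telemetry,cams,robot
import cv2,numpy as np
s=telemetry.read_state(); print(s); print([a for a in dir(robot) if a[0]!='_'], robot.grip_point_offset)
for n in("top","side"):
    f=cams.grab_frame(n); cv2.imwrite(f"pics/{n}0.png",f["img"]); print(n,{k:v for k,v in f.items() if k!='img'})
E
```

```text
pics
{'clock': 0.0, 'joints': array([ 1.03267690e+00,  1.81492655e-01,  1.60798197e+00, -2.07979149e-05,
        1.35377506e+00, -2.06288370e-01]), 'dq': array([-1.15921116e-03, -9.78540030e-05, -1.94348682e-04,  1.14763224e-03,
        4.99185389e-04, -3.60924199e-04]), 'effort': array([-1.09142147e-03, -4.33888113e+01, -3.41833270e+01,  7.00308988e-02,
        3.89385503e-02, -1.25444526e-04]), 'position': array([187.03298076, 543.18446133, 237.84991676]), 'orientation': array([-0.96215572,  1.34965363,  0.96102298]), 'wrist_force': array([-0.72419221,  0.42802706,  0.99571916]), 'moment': array([-0.02008711, -0.07415566,  0.00236525]), 'opening': 88.25439997357947}
['IKError', 'grip_point_offset'] 18.700000000000003
top {'fx': 379.0912733577818, 'fy': 379.0912733577818, 'cx': 321.45468987976074, 'cy': 202.03738235576475, 'world_from_camera': array([[ 2.44466598e-02,  9.97697270e-01, -6.32654660e-02,
         5.14156833e+02],
       [-9.99675329e-01,  2.39423104e-02, -8.71794668e-03,
         3.42363331e+01],
       [-7.18315018e-03,  6.34580502e-02,  9.97958656e-01,
         9.07073707e+02],
       [ 0.00000000e+00,  0.00000000e+00,  0.00000000e+00,
         1.00000000e+00]])}
side {'fx': 392.2811162034967, 'fy': 392.2811162034967, 'cx': 321.51625040196336, 'cy': 205.60385361057882, 'world_from_camera': array([[-9.99872208e-01,  1.54921358e-02,  3.94481022e-03,
         5.63817471e+02],
       [-5.26515238e-03, -5.52116645e-01,  8.33750256e-01,
         7.60826393e+02],
       [ 1.50945676e-02,  8.33622939e-01,  5.52127657e-01,
         5.04507947e+02],
       [ 0.00000000e+00,  0.00000000e+00,  0.00000000e+00,
         1.00000000e+00]])}
```

View pics/top0.png

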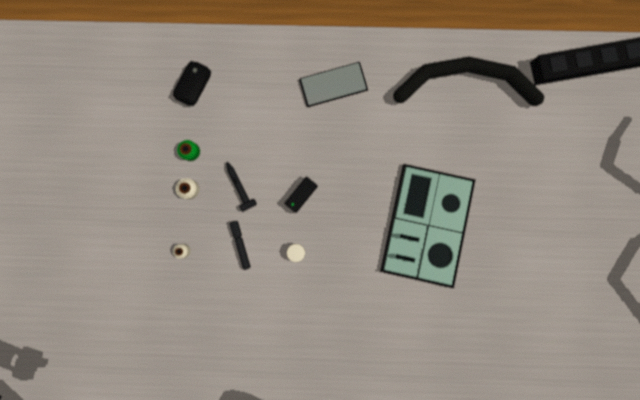

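View pics/side0.png

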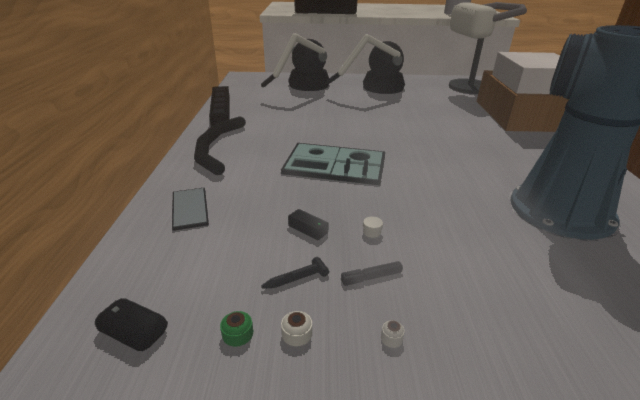

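The top view shows the eyes at (185,188) large and (180,251) small, with the green one at (188,150). The T-shaped stylus is at (238,187) and the marker without a cross-bar at (239,245). The adapter is at (300,195), the jar at (295,253) and the tray at (430,225). The black mouse-like thing at (192,83) is not part of the set.

Next I'll confirm with one enlarged crop and measure.

```bash
cat > h.py <<'E'
import cv2,numpy as np
from plant import telemetry,cams
def ray(f,u,v):
    T=f["world_from_camera"]; d=T[:3,:3]@np.array([(u-f["cx"])/f["fx"],-(v-f["cy"])/f["fy"],-1]); return T[:3,3],d
def onz(f,u,v,z):
    o,d=ray(f,u,v); return (o+d*(z-o[2])/d[2])[:2]
def pix(f,p):
    T=f["world_from_camera"]; q=T[:3,:3].T@(np.array(p,float)-T[:3,3]); return np.array([f["cx"]+f["fx"]*q[0]/-q[2],f["cy"]+f["fy"]*q[1]/q[2]])
def plane(f,z,x0,x1,y0,y1,s):
    """rectified view at height z; s px/mm; col=(y1-y)*s,row=(x1-x)*s"""
    W=int((y1-y0)*s);H=int((x1-x0)*s)
    src=np.float32([pix(f,(x,y,z)) for x,y in((x1,y1),(x1,y0),(x0,y0),(x0,y1))])
    M=cv2.getPerspectiveTransform(src,np.float32([[0,0],[W,0],[W,H],[0,H]]))
    return cv2.warpPerspective(f["img"],M,(W,H),flags=cv2.INTER_CUBIC)
E
python3 - <<'E'
from h import *
f=cams.grab_frame("top"); g=f["img"]
cv2.imwrite("pics/c1.png",cv2.resize(g[135:290,160:315],None,fx=3.8,fy=3.8,interpolation=cv2.INTER_CUBIC))
cv2.imwrite("pics/c2.png",cv2.resize(g[155:295,370:485],None,fx=4.2,fy=4.2,interpolation=cv2.INTER_CUBIC))
hsv=cv2.cvtColor(g,cv2.COLOR_BGR2HSV); gr=g.max(2)
def blobs(m,lo,hi,box):
    x0,y0,x1,y1=box; m=m.astype(np.uint8)[y0:y1,x0:x1]*255
    for c in cv2.findContours(m,cv2.RETR_EXTERNAL,cv2.CHAIN_APPROX_NONE)[0]:
        a=cv2.contourArea(c)
        if lo<a<hi:
            c=c+[x0,y0]; yield c,a
for name,m,box in(("dark",gr<62,(150,110,330,300)),("white",(g.min(2)>195)&(hsv[...,1]<70),(150,110,330,300)),("pockets",gr<70,(388,172,472,284)),("tray",(hsv[...,0]>55)&(hsv[...,0]<95)&(hsv[...,1]>35),(370,150,490,300))):
    for c,a in blobs(m,15,20000,box):
        r=cv2.minAreaRect(c); print(name,np.round(r[0],1),np.round(r[1],1),round(r[2],1),"A",a,"z10",onz(f,*r[0],10).round(0))
print(g[225,150],g[188,178],g[210,440],g[183,300],g[252,295])
E
```

```text
dark [239.7 244.7] [48.4  8.2] 73.1 A 313.0 z10 [466. 232.]
dark [184. 188.] [6. 6.] 90.0 A 30.0 z10 [597. 370.]
dark [300.2 194.3] [15.3 35.1] 38.7 A 495.5 z10 [588.  93.]
dark [237.6 185.2] [49.2 16.1] 63.4 A 325.5 z10 [606. 243.]
dark [185.5 149. ] [7.8 6.4] 45.0 A 32.5 z10 [691. 371.]
pockets [414.5 277.1] [54.3  3.3] 12.8 A 50.0 z10 [ 400. -180.]
pockets [404.6 257.7] [17.9  3.1] 12.5 A 39.0 z10 [ 445. -156.]
pockets [439.5 255. ] [22. 23.] 90.0 A 401.5 z10 [ 453. -238.]
pockets [408.9 237.6] [18.4  3. ] 12.5 A 36.5 z10 [ 492. -166.]
pockets [450.5 203. ] [16.3 16.3] 45.0 A 201.0 z10 [ 576. -263.]
pockets [462.1 236.5] [ 2.  94.7] 11.3 A 56.0 z10 [ 498. -291.]
pockets [417.1 195.6] [19.1 39.2] 11.8 A 691.5 z10 [ 592. -184.]
pockets [452.6 175.4] [37.9  1.5] 12.1 A 17.5 z10 [ 642. -268.]
pockets [394.6 208.7] [ 4.2 75.7] 12.0 A 185.5 z10 [ 559. -131.]
tray [428.1 225.4] [ 71.6 108.4] 11.9 A 7401.5 z10 [ 522. -211.]
[141 149 155] [108 133 146] [149 168 139] [44 48 52] [184 210 219]
```

View pics/c1.png

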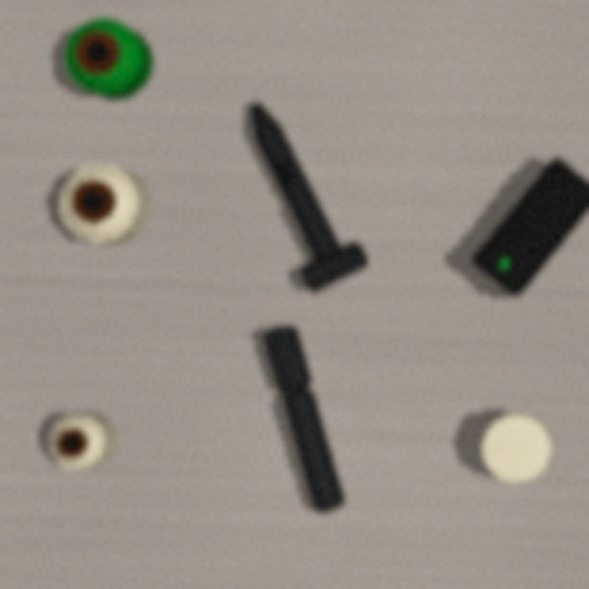

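View pics/c2.png

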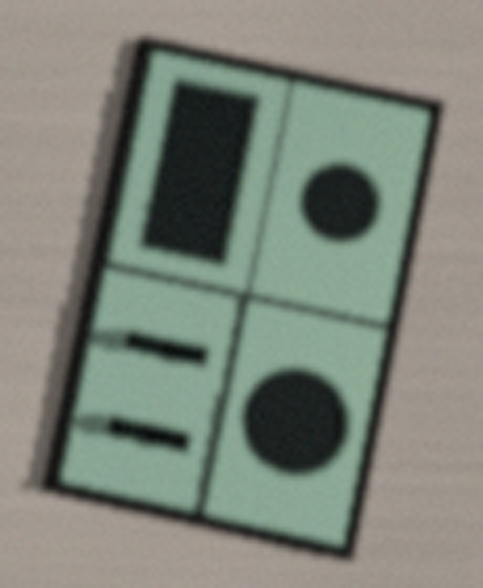

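The crops confirm it. The stylus is the only T-shaped item. The white eyes have an iris (the lower-right jar has none), and the bay, small well, cradle and large well lie clockwise from top-left. Next I'll get metric poses.

```bash
cat >> h.py <<'E'
def mask_pts(f,z,box,thr=65,s=2.):
    """points (x,y world) of the biggest dark blob in a rectified view, plus its min-area rect"""
    x0,x1,y0,y1=box; w=plane(f,z,x0,x1,y0,y1,s); m=(w.max(2)<thr).astype(np.uint8)
    c=max(cv2.findContours(m,cv2.RETR_EXTERNAL,cv2.CHAIN_APPROX_NONE)[0],key=cv2.contourArea)
    k=np.zeros_like(m); cv2.drawContours(k,[c],-1,1,-1); v,u=np.nonzero(k)
    P=np.c_[x1-(v+.5)/s,y1-(u+.5)/s]; r=cv2.minAreaRect(P.astype(np.float32)); return P,r
def tri(f1,p1,f2,p2):
    o1,d1=ray(f1,*p1);o2,d2=ray(f2,*p2); t=np.linalg.lstsq(np.c_[d1,-d2],o2-o1,rcond=None)[0]
    a,b=o1+d1*t[0],o2+d2*t[1]; return (a+b)/2,np.linalg.norm(a-b)
E
cat > m.py <<'E'
from h import *
f=cams.grab_frame("top"); g=cams.grab_frame("side")
P,r=mask_pts(f,9,(535,670,190,290)); print("stylus rect",np.round(r[0],1),np.round(r[1],1))
c0=P.mean(0); ax=np.linalg.svd(P-c0,full_matrices=False)[2][0]; t=(P-c0)@ax
w=[np.ptp(((P-c0)@[-ax[1],ax[0]])[abs(t-q)<3]) for q in(t.min()+9,t.max()-9)]
if w[0]<w[1]: ax=-ax
t=(P-c0)@ax; B=P[(t>t.min()+25)&(t<t.max()-25)]; vx,vy,bx,by=cv2.fitLine(B.astype(np.float32),cv2.DIST_L2,0,.01,.01).ravel()
d=np.array([vx,vy]); d*=np.sign(d@ax); b=np.array([bx,by]); t=(P-b)@d
print("stylus origin",(b+d*(t.min()+t.max())/2).round(1),"len",np.ptp(t).round(1),"yaw to tip",np.degrees(np.arctan2(d[1],d[0])).round(1))
P,r=mask_pts(f,14,(535,645,40,150)); bp=cv2.boxPoints(r); e=max((bp[1]-bp[0],bp[2]-bp[1]),key=np.linalg.norm)
print("adapter",np.round(r[0],1),np.round(r[1],1),"long yaw",np.degrees(np.arctan2(e[1],e[0])).round(1))
for n,bt,bs in(("L",(175,178,195,198),(280,308,315,330)),("S",(172,243,188,259),(380,315,405,335))):
    q=[]
    for im,b in((f,bt),(g,bs)):
        a=im["img"][b[1]:b[3],b[0]:b[2]].max(2).astype(float); wt=np.clip((130 if n=="S" else 110)-a,0,None); v,u=np.mgrid[b[1]:b[3],b[0]:b[2]]
        q.append(((wt*u).sum()/wt.sum(),(wt*v).sum()/wt.sum()))
    print("eye",n,np.round(q,1),"tri",[np.round(k,1) for k in tri(f,q[0],g,q[1])],"z32",onz(f,*q[0],32 if n=="L" else 28).round(1))
C={"L":(439.5,255),"S":(450.5,203),"bay":(417.1,195.6),"cr":(406.7,247.7)}
W={k:onz(f,*v,15) for k,v in C.items()}
P,r=mask_pts(f,15,(530,660,-230,-140),70); W["bay"]=np.array(r[0]); bp=cv2.boxPoints(r);e=max((bp[1]-bp[0],bp[2]-bp[1]),key=np.linalg.norm)
print("bay rect",np.round(r[1],1),np.degrees(np.arctan2(e[1],e[0])).round(1))
for k,b in(("L",(410,500,-280,-200)),("S",(540,615,-300,-230))):
    P,r=mask_pts(f,15,b,70); W[k]=P.mean(0); print(k,"diam",np.sqrt(len(P)/4/np.pi*4).round(1))
x=(W["bay"]+W["S"]-W["L"])/1; print({k:v.round(1) for k,v in W.items()})
ex=W["S"]-W["L"]; ey=W["bay"]-W["S"]; print("pitch",np.linalg.norm(ex),np.linalg.norm(ey),"yaws",np.degrees(np.arctan2(ex[1],ex[0])),np.degrees(np.arctan2(ey[1],ey[0])),"cradle=",(W["bay"]-ex).round(1))
E
python3 m.py
```

```text
stylus rect [606.5 243.2] [120.4  40. ]
stylus origin [606.6 243. ] len 120.4 yaw to tip 28.4
adapter [587.6  92.6] [37.3 83.9] long yaw -37.6
eye L [[184.  187.5]
 [296.2 319. ]] tri [array([596.4, 361.4,  33.7]), np.float64(1.6)] z32 [595.7 362.1]
eye S [[177.5 250.7]
 [392.4 325. ]] tri [array([451.2, 369.5,  33.1]), np.float64(2.9)] z32 [449.4 371.7]
bay rect [45.4 93.4] -11.3
L diam 54.9
S diam 40.0
{'L': array([ 453.6, -237.3]), 'S': array([ 576. , -261.5]), 'bay': array([ 591.6, -182.9]), 'cr': array([ 468.6, -159.7])}
pitch 124.79919034666075 80.19839885778656 yaws -11.217673432646105 78.74569803554625 cradle= [ 469.2 -158.6]
```

```bash
cat > nav.py <<'E'
import sys,numpy as np
from scipy.spatial.transform import Rotation as Ro
from plant import telemetry
# nav.py x y z jawyaw_deg : shift (tool units) and spin for a tool-down target
s=telemetry.read_state(); R=Ro.from_rotvec(s["orientation"]).as_matrix(); p=s["position"]
t=np.array([float(a) for a in sys.argv[1:4]]); yaw=float(sys.argv[4])
jy=np.degrees(np.arctan2(R[1,2],R[0,2])); d=(yaw-jy+90)%180-90
x,y,z=R.T@(t-p)/150
print("t",round(s["clock"],2),"pos",p.round(1),"jaw",round(jy,1),"axis",R[:,0].round(3),"q6",round(s["joints"][5],2),"open",round(s["opening"],1),"F",s["wrist_force"].round(1))
print("need tool x,y,z units",np.round([x,y,z],3),"spin units (tool x down)",round(-d/90,3))
E
python3 nav.py 607.5 243.5 100 118.4
```

```text
t 0.25 pos [187.1 543.4 238.3] jaw 71.0 axis [-0.    -0.001 -1.   ] q6 -0.21 open 87.9 F [ 0.1 -0.1 -0.8]
need tool x,y,z units [ 0.922 -3.301 -0.977] spin units (tool x down) -0.527
```

>>> servo_tool --pt "1 0.2 -1 -0.3 0" --pt "1 0.2 -1 -0.3 0" --pt "1 0.2 -1 -0.3 0" --pt "1 0.2 -1 -0.3 0" --grip_force 25

```text
clock: 0.75
position: [315.7, 450.5, 207.6]
orientation: [-0.959, 1.352, 0.958]
wrist_force: [-1.1, -0.2, -0.0]
opening: 88.2
```

>>> servo_tool --pt "1 0.2 -1 -0.3 0" --pt "1 0.2 -1 -0.3 0" --pt "1 0.2 -1 -0.3 0" --pt "1 0.2 -1 -0.3 0"

```text
clock: 1.25
position: [443.3, 357.9, 177.2]
orientation: [-0.957, 1.353, 0.957]
wrist_force: [-0.3, 0.7, -0.7]
opening: 88.2
```

>>> servo_tool --pt "1 0.2 -1 -0.3 0" --pt "1 0.2 -1 -0.3 0" --pt "1 0.2 -1 -0.3 0" --pt "1 0.2 -1 -0.3 0"

```text
clock: 1.75
position: [570.2, 265.9, 146.8]
orientation: [-0.956, 1.354, 0.956]
wrist_force: [-0.6, -0.4, 0.5]
opening: 88.3
```

```bash
python3 nav.py 607.5 243.5 60 118.4
```

```text
t 1.75 pos [570.2 265.9 146.8] jaw 70.5 axis [-0.003 -0.002 -1.   ] q6 -0.98 open 88.3 F [-0.6 -0.4  0.5]
need tool x,y,z units [ 0.578 -0.285 -0.057] spin units (tool x down) -0.532
```

>>> servo_tool --pt "1 0.3 -0.285 -0.057 -0.532" --pt "1 0.4 -0.285 -0.057 -0.532" --pt "1 0.5 -0.285 -0.057 -0.532" --pt "1 0.578 -0.285 -0.057 -0.532" --pt "1 0.578 -0.285 -0.057 -0.532" --pt "1 0.578 -0.285 -0.057 -0.532" --pt "1 0.578 -0.285 -0.057 -0.532" --pt "1 0.578 -0.285 -0.057 -0.532"

```text
clock: 2.75
position: [607.3, 244.1, 60.5]
orientation: [-1.564, 0.935, 1.566]
wrist_force: [0.4, 0.3, -0.9]
opening: 88.4
```

```bash
python3 nav.py 607.5 243.5 4 118.4
```

```text
t 2.75 pos [607.3 244.1  60.5] jaw 118.4 axis [-0.002 -0.001 -1.   ] q6 -1.86 open 88.4 F [ 0.4  0.3 -0.9]
need tool x,y,z units [ 0.377 -0.    -0.004] spin units (tool x down) 0.0
```

>>> servo_tool --pt "1 0.2 0 0 0" --pt "1 0.377 0 0 0" --pt "1 0.377 0 0 0" --pt "0.5 0.377 0 0 0" --pt "0.1 0.377 0 0 0" --pt "0.1 0.377 0 0 0" --pt "0.1 0.377 0 0 0" --pt "0.1 0.377 0 0 0" --pt "0.1 0.377 0 0 0" --pt "0.1 0.377 0 0 0"

```text
clock: 4.0
position: [607.2, 244.0, 3.9]
orientation: [-1.564, 0.935, 1.566]
wrist_force: [-0.6, 0.3, 0.8]
opening: 20.0
```

```bash
python3 nav.py 607.5 243.5 100 118.4
```

```text
t 4.0 pos [607.2 244.    3.9] jaw 118.4 axis [-0.002 -0.001 -1.   ] q6 -1.86 open 20.0 F [-0.6  0.3  0.8]
need tool x,y,z units [-0.641  0.001 -0.004] spin units (tool x down) 0.0
```

>>> servo_tool --pt "0.05 0 0 0 0" --pt "0.05 0 0 0 0" --pt "0.05 0 0 0 0" --pt "0.05 0 0 0 0" --pt "0.05 -0.2 0 0 0" --pt "0.05 -0.4 0 0 0" --pt "0.05 -0.641 0 0 0" --pt "0.05 -0.641 0 0 0" --pt "0.05 -0.641 0 0 0"

```text
clock: 5.12
position: [606.7, 244.0, 99.1]
orientation: [-1.563, 0.936, 1.567]
wrist_force: [-0.1, 0.2, -1.0]
opening: 17.4
```

```bash
python3 nav.py 469 -159 100 78.8; python3 - <<'E'
from h import *
f=cams.grab_frame("side"); cv2.imwrite("pics/s1.png",cv2.resize(f["img"][150:330,180:480],None,fx=2.4,fy=2.4))
E
```

```text
t 5.12 pos [606.7 244.   99.1] jaw 118.4 axis [-0.003 -0.002 -1.   ] q6 -1.86 open 17.4 F [-0.1  0.2 -1. ]
need tool x,y,z units [ 1.000e-03  2.086e+00 -1.927e+00] spin units (tool x down) 0.44
```

View pics/s1.png

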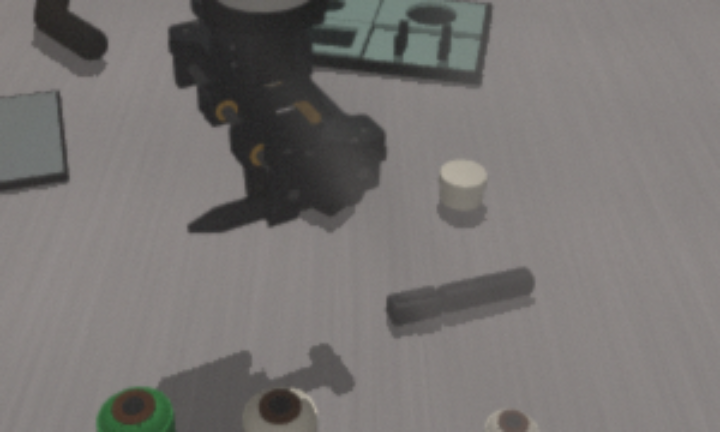

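The stylus is held level, with its tip pointing left in the side view at about (190,228) in the crop. I'll carry it to the cradle.

>>> servo_tool --pt "0.05 0 0.7 -0.65 0" --pt "0.05 0 0.7 -0.65 0" --pt "0.05 0 0.7 -0.65 0" --pt "0.05 0 0.7 -0.65 0"

```text
clock: 5.68
position: [559.7, 107.5, 98.0]
orientation: [-1.56, 0.939, 1.568]
wrist_force: [0.5, 0.6, 0.0]
opening: 17.0
```

>>> servo_tool --pt "0.05 0 0.7 -0.65 0" --pt "0.05 0 0.7 -0.65 0" --pt "0.05 0 0.7 -0.65 0" --pt "0.05 0 0.7 -0.65 0"

```text
clock: 6.18
position: [514.1, -28.0, 98.4]
orientation: [-1.559, 0.939, 1.567]
wrist_force: [-0.8, 0.1, 0.1]
opening: 17.2
```

>>> servo_tool --pt "0.05 0 0.65 -0.62 0.44" --pt "0.05 0 0.65 -0.62 0.44" --pt "0.05 0 0.65 -0.62 0.44" --pt "0.05 0 0.65 -0.62 0.44" --pt "0.05 0 0.65 -0.62 0.44" --pt "0.05 0 0.65 -0.62 0.44"

```text
clock: 6.92
position: [472.8, -154.8, 98.7]
orientation: [-1.063, 1.3, 1.068]
wrist_force: [-0.0, 0.4, -0.8]
opening: 17.3
```

```bash
python3 nav.py 469 -159 45 78.8; python3 - <<'E'
from h import *
f=cams.grab_frame("top"); cv2.imwrite("pics/t2.png",plane(f,28,380,660,-310,-70,2.1))
f=cams.grab_frame("side"); cv2.imwrite("pics/s2.png",cv2.resize(f["img"][60:210,230:450],None,fx=3,fy=3))
E
```

```text
t 6.92 pos [ 472.8 -154.8   98.7] jaw 78.8 axis [-0.006 -0.001 -1.   ] q6 -1.93 open 17.3 F [-0.   0.4 -0.8]
need tool x,y,z units [ 0.358  0.017 -0.031] spin units (tool x down) 0.0
```

View pics/t2.png

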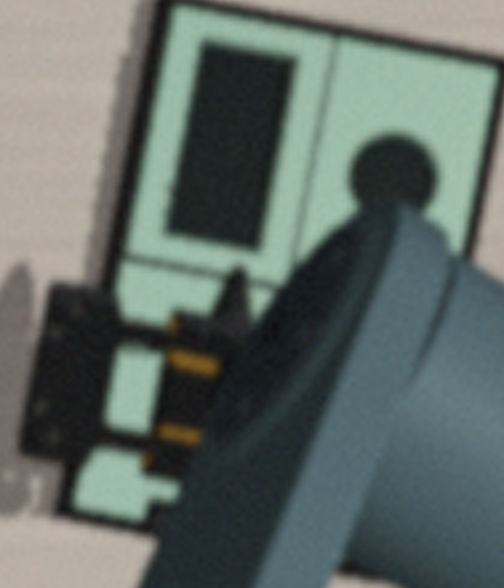

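The top view shows the tip at (240,268) in the crop, in line with the tray. By parallax it lies 59 mm from the TCP, which means the stylus is gripped at its middle within about 1 mm. I'll go down to just above the rests.

>>> servo_tool --pt "0.05 0.2 0.017 -0.031 0" --pt "0.05 0.358 0.017 -0.031 0" --pt "0.05 0.358 0.017 -0.031 0" --pt "0.05 0.358 0.017 -0.031 0"

```text
clock: 7.52
position: [469.4, -159.4, 45.8]
orientation: [-1.063, 1.3, 1.067]
wrist_force: [-0.1, 0.4, -0.6]
opening: 16.9
```

```bash
python3 nav.py 469 -159 24 78.8; python3 - <<'E'
from h import *
f=cams.grab_frame("side"); cv2.imwrite("pics/s3.png",cv2.resize(f["img"][80:200,260:420],None,fx=4.5,fy=4.5,interpolation=cv2.INTER_CUBIC))
E
```

```text
t 7.53 pos [ 469.4 -159.4   45.8] jaw 78.8 axis [-0.005 -0.001 -1.   ] q6 -1.94 open 16.9 F [-0.1  0.4 -0.6]
need tool x,y,z units [0.145 0.002 0.002] spin units (tool x down) 0.0
```

View pics/s3.png

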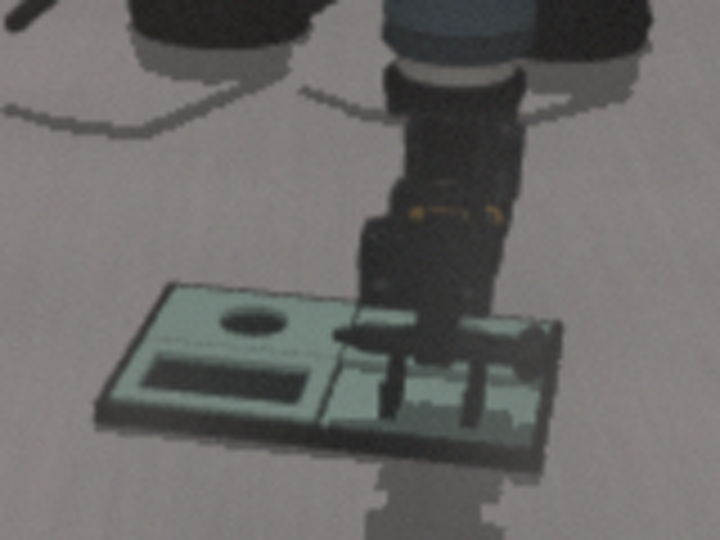

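The stylus is level and the finger, at about column 437, sits between the rests at 393 and 472. I'll lower it gently and release.

>>> servo_tool --pt "0.05 0.08 0.002 0.002 0" --pt "0.05 0.12 0.002 0.002 0" --pt "0.05 0.145 0.002 0.002 0" --pt "0.05 0.15 0.002 0.002 0" --pt "0.05 0.15 0.002 0.002 0"

```text
clock: 8.2
position: [469.3, -159.3, 23.6]
orientation: [-1.064, 1.3, 1.066]
wrist_force: [0.4, -0.3, -0.7]
opening: 17.4
```

>>> servo_tool --pt "0.3 0 0 0 0" --pt "0.5 0 0 0 0" --pt "0.5 0 0 0 0" --pt "0.5 0 0 0 0" --pt "0.5 0 0 0 0" --pt "0.5 0 0 0 0" --pt "0.5 -0.2 0 0 0" --pt "0.5 -0.4 0 0 0" --pt "0.8 -0.6 0 0 0" --pt "0.8 -0.6 0 0 0"

```text
clock: 9.45
position: [471.4, -160.1, 115.9]
orientation: [-1.068, 1.298, 1.062]
wrist_force: [0.5, -0.1, -0.6]
opening: 61.8
```

```bash
python3 nav.py 587.6 92.6 100 52.4
```

```text
t 9.45 pos [ 471.4 -160.1  115.9] jaw 78.8 axis [ 0.    -0.005 -1.   ] q6 -1.94 open 61.8 F [ 0.5 -0.1 -0.6]
need tool x,y,z units [ 0.098 -0.433  1.804] spin units (tool x down) 0.293
```

>>> servo_tool --pt "1 0 -0.22 0.9 0" --pt "1 0 -0.22 0.9 0" --pt "1 0 -0.22 0.9 0" --pt "1 0 -0.22 0.9 0" --grip_force 35

```text
clock: 9.95
position: [529.4, -33.4, 114.2]
orientation: [-1.068, 1.299, 1.065]
wrist_force: [0.7, -0.4, 0.5]
opening: 88.4
```

>>> servo_tool --pt "1 0 -0.22 0.9 0.293" --pt "1 0 -0.22 0.9 0.293" --pt "1 0 -0.22 0.9 0.293" --pt "1 0 -0.22 0.9 0.293" --pt "1 0 -0.22 0.9 0.293"

```text
clock: 10.58
position: [587.0, 90.9, 112.9]
orientation: [-0.719, 1.455, 0.714]
wrist_force: [0.1, -0.5, 0.0]
opening: 88.1
```

```bash
python3 nav.py 587.6 92.6 12 52.4; python3 - <<'E'
from h import *
f=cams.grab_frame("top"); cv2.imwrite("pics/t4.png",plane(f,28,380,660,-310,-70,2.1))
P,r=mask_pts(f,28,(395,545,-190,-135))
print(r)
E
```

```text
t 10.57 pos [587.   90.9 112.9] jaw 52.6 axis [-0.003 -0.005 -1.   ] q6 -0.96 open 88.1 F [ 0.1 -0.5  0. ]
need tool x,y,z units [0.673 0.004 0.016] spin units (tool x down) 0.002
((460.7321472167969, -157.81396484375), (132.73085021972656, 53.66978073120117), 4.660545825958252)
```

View pics/t4.png

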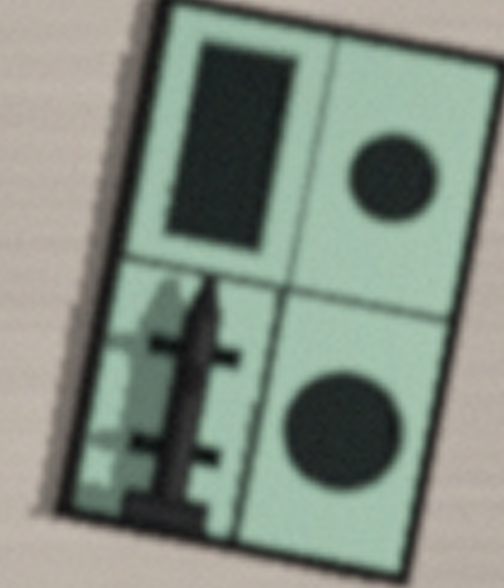

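The stylus lies in both rests. Its tip is at (208,277) and its cross-bar end at about (163,527), so its middle is within about 1–2 mm of the cradle centre. Next is the adapter.

>>> servo_tool --pt "1 0.35 0.004 0.016 0" --pt "1 0.6 0.004 0.016 0" --pt "1 0.673 0.004 0.016 0" --pt "1 0.673 0.004 0.016 0" --pt "0.3 0.673 0.004 0.016 0" --pt "0.3 0.673 0.004 0.016 0" --pt "0.3 0.673 0.004 0.016 0" --pt "0.3 0.673 0.004 0.016 0" --pt "0.3 0.673 0.004 0.016 0" --pt "0.3 0.673 0.004 0.016 0" --pt "0.3 0.673 0.004 0.016 0" --pt "0.3 0.673 0.004 0.016 0"

```text
clock: 12.12
position: [587.7, 92.6, 12.1]
orientation: [-0.719, 1.455, 0.714]
wrist_force: [-1.1, 0.8, 1.5]
opening: 35.7
```

>>> servo_tool --pt "0.3 -0.2 0 0 0" --pt "0.3 -0.4 0 0 0" --pt "0.3 -0.6 0 0 0" --pt "0.3 -0.6 0 0 0"

```text
clock: 12.62
position: [589.8, 93.0, 104.4]
orientation: [-0.72, 1.45, 0.711]
wrist_force: [-1.2, -0.1, -1.9]
opening: 35.7
```

```bash
python3 nav.py 592 -182.5 110 78.8
```

```text
t 12.62 pos [589.8  93.  104.4] jaw 52.5 axis [ 0.002 -0.005 -1.   ] q6 -0.95 open 35.7 F [-1.2 -0.1 -1.9]
need tool x,y,z units [-0.028 -1.129 -1.45 ] spin units (tool x down) -0.292
```

>>> servo_tool --pt "0.3 0 -0.57 -0.73 0" --pt "0.3 0 -0.57 -0.73 0" --pt "0.3 0 -0.57 -0.73 0" --pt "0.3 0 -0.57 -0.73 0"

```text
clock: 13.12
position: [590.3, -46.4, 103.6]
orientation: [-0.717, 1.452, 0.711]
wrist_force: [-0.3, 0.2, -0.9]
opening: 35.8
```

>>> servo_tool --pt "0.3 0 -0.56 -0.72 -0.292" --pt "0.3 0 -0.56 -0.72 -0.292" --pt "0.3 0 -0.56 -0.72 -0.292" --pt "0.3 0 -0.56 -0.72 -0.292" --pt "0.3 0 -0.56 -0.72 -0.292" --pt "0.3 0 -0.56 -0.72 -0.292"

```text
clock: 13.88
position: [591.1, -181.2, 103.8]
orientation: [-1.066, 1.298, 1.062]
wrist_force: [0.2, 0.3, -0.9]
opening: 35.9
```

```bash
python3 nav.py 592 -182.5 40 78.8; python3 - <<'E'
from h import *
f=cams.grab_frame("top"); g=cams.grab_frame("side")
a=cv2.resize(f["img"][150:300,370:490],None,fx=3,fy=3,interpolation=cv2.INTER_CUBIC);b=cv2.resize(g["img"][60:200,260:400],None,fx=3,fy=3,interpolation=cv2.INTER_CUBIC)
c=np.zeros((450,790,3),np.uint8);c[:450,:360]=a;c[:420,365:785]=b;cv2.imwrite("pics/p5.png",c)
E
```

```text
t 13.88 pos [ 591.1 -181.2  103.8] jaw 78.8 axis [-0.001 -0.004 -1.   ] q6 -1.86 open 35.9 F [ 0.2  0.3 -0.9]
need tool x,y,z units [ 0.426 -0.008 -0.006] spin units (tool x down) -0.0
```

View pics/p5.png

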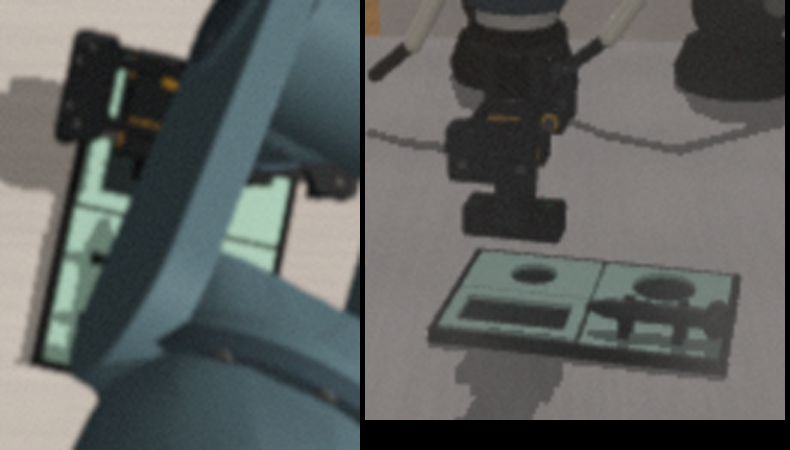

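In the side view the adapter hangs level (columns 463–565 of the picture) and centred under the fingers. I'll lower it into the bay and release.

>>> servo_tool --pt "0.3 0.3 -0.008 -0.006 0" --pt "0.3 0.45 -0.008 -0.006 0" --pt "0.3 0.5 -0.008 -0.006 0" --pt "0.3 0.54 -0.008 -0.006 0" --pt "0.3 0.545 -0.008 -0.006 0" --pt "0.3 0.545 -0.008 -0.006 0"

```text
clock: 14.72
position: [592.7, -183.6, 23.3]
orientation: [-1.067, 1.298, 1.06]
wrist_force: [-0.3, 0.7, 0.1]
opening: 35.6
```

>>> servo_tool --pt "0.6 0 0 0 0" --pt "0.6 0 0 0 0" --pt "0.6 0 0 0 0" --pt "0.6 0 0 0 0" --pt "0.6 -0.2 0 0 0" --pt "0.6 -0.4 0 0 0" --pt "0.8 -0.6 0 0 0" --pt "0.8 -0.6 0 0 0"

```text
clock: 15.72
position: [594.4, -184.1, 116.1]
orientation: [-1.071, 1.296, 1.055]
wrist_force: [0.4, -0.4, 0.2]
opening: 69.6
```

```bash
python3 nav.py 596 362 110 -11.2
```

```text
t 15.72 pos [ 594.4 -184.1  116.1] jaw 78.8 axis [ 0.006 -0.007 -1.   ] q6 -1.86 open 69.6 F [ 0.4 -0.4  0.2]
need tool x,y,z units [0.014 0.7   3.573] spin units (tool x down) 0.999
```

>>> servo_tool --pt "1 0 0.18 0.92 0" --pt "1 0 0.18 0.92 0" --pt "1 0 0.18 0.92 0" --pt "1 0 0.18 0.92 0" --grip_force 20

```text
clock: 16.23
position: [594.4, -42.7, 114.0]
orientation: [-1.072, 1.296, 1.058]
wrist_force: [-0.7, 0.2, 0.2]
opening: 88.0
```

>>> servo_tool --pt "1 0 0.18 0.92 0" --pt "1 0 0.18 0.92 0" --pt "1 0 0.18 0.92 0" --pt "1 0 0.18 0.92 0"

```text
clock: 16.73
position: [594.8, 97.2, 112.6]
orientation: [-1.073, 1.296, 1.058]
wrist_force: [0.3, 0.2, -0.7]
opening: 88.0
```

>>> servo_tool --pt "1 0 0.18 0.92 0" --pt "1 0 0.18 0.92 0" --pt "1 0 0.18 0.92 0" --pt "1 0 0.18 0.92 0"

```text
clock: 17.23
position: [595.3, 236.4, 111.2]
orientation: [-1.074, 1.297, 1.058]
wrist_force: [-0.4, 0.5, -0.5]
opening: 88.1
```

>>> servo_tool --pt "1 0 0.17 0.85 0" --pt "1 0 0.17 0.85 0" --pt "1 0 0.17 0.85 0" --pt "1 0 0.17 0.85 0"

```text
clock: 17.73
position: [595.5, 364.1, 109.6]
orientation: [-1.073, 1.299, 1.057]
wrist_force: [0.2, -0.8, 0.3]
opening: 88.1
```

```bash
python3 nav.py 596 362 12 78.8; python3 - <<'E'
from h import *
f=cams.grab_frame("top"); g=cams.grab_frame("side")
a=cv2.resize(f["img"][155:295,370:490],None,fx=3,fy=3,interpolation=cv2.INTER_CUBIC);b=cv2.resize(g["img"][230:370,220:360],None,fx=3,fy=3,interpolation=cv2.INTER_CUBIC)
c=np.zeros((420,790,3),np.uint8);c[:,:360]=a;c[:,365:785]=b;cv2.imwrite("pics/p6.png",c)
E
```

```text
t 17.73 pos [595.5 364.1 109.6] jaw 78.8 axis [ 0.004 -0.01  -1.   ] q6 -0.99 open 88.1 F [ 0.2 -0.8  0.3]
need tool x,y,z units [ 0.651 -0.002 -0.007] spin units (tool x down) 0.0
```

View pics/p6.png

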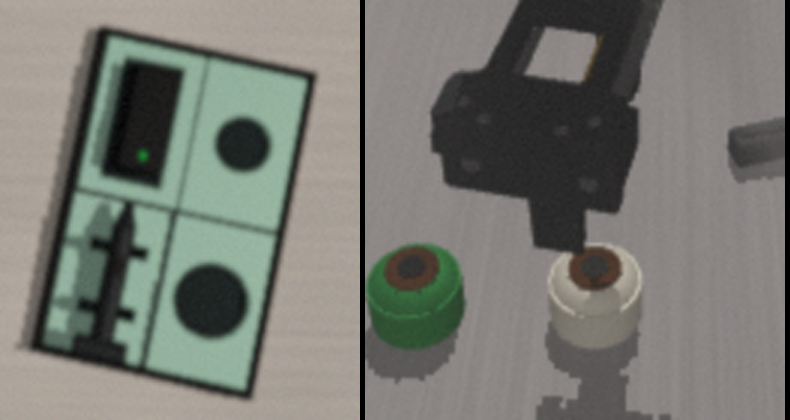

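The adapter lies in the bay square with it, LED at (143,156). The side view shows the fingers over the white eye, but they look slightly left of it, so I'll check by projecting before descending.

```bash
python3 - <<'E'
from h import *
g=cams.grab_frame("side"); f=cams.grab_frame("top")
import math
e=np.array([math.cos(math.radians(78.8)),math.sin(math.radians(78.8)),0])
print("finger tip predicted",pix(g,np.array([595.5,364.1,109.6])+44*e),"seen ~",(220+(557-365)/3,230+248/3))
for x,y in((596,362),(600,362)): print("eye at",x,y,"body centre z12",pix(g,(x,y,12)),"top",pix(g,(x,y,34)),"left/right",pix(g,(x+24,y,12))[0],pix(g,(x-24,y,12))[0])
I=g["img"].astype(int)
row=I[333,270:330]; print([int(r.min()) for r in row])
E
```

```text
finger tip predicted [287.60111488 307.65765897] seen ~ (284.0, 312.6666666666667)
eye at 596 362 body centre z12 [297.16575972 328.85255119] top [296.88626158 319.23167814] left/right 281.5824683911011 312.74416913570445
eye at 600 362 body centre z12 [294.56888358 328.81554293] top [294.23610895 319.19365437] left/right 278.98477837779916 310.14810649100605
[135, 134, 131, 131, 134, 132, 135, 134, 133, 134, 131, 111, 104, 102, 107, 115, 130, 151, 148, 134, 120, 120, 122, 121, 120, 122, 121, 120, 118, 119, 118, 117, 112, 110, 111, 134, 124, 111, 102, 102, 100, 100, 121, 133, 137, 132, 133, 130, 132, 132, 129, 133, 134, 137, 134, 132, 130, 132, 128, 131]
```

The projection of (596,362) matches the eye's edges (281–312), so the descent is fine.

>>> servo_tool --pt "1 0.35 -0.002 -0.007 0" --pt "1 0.6 -0.002 -0.007 0" --pt "1 0.651 -0.002 -0.007 0" --pt "1 0.651 -0.002 -0.007 0" --pt "0.45 0.651 -0.002 -0.007 0" --pt "0.45 0.651 -0.002 -0.007 0" --pt "0.45 0.651 -0.002 -0.007 0" --pt "0.45 0.651 -0.002 -0.007 0" --pt "0.45 0.651 -0.002 -0.007 0" --pt "0.45 0.651 -0.002 -0.007 0" --pt "0.45 0.651 -0.002 -0.007 0"

```text
clock: 19.3
position: [596.1, 362.3, 12.7]
orientation: [-1.072, 1.298, 1.056]
wrist_force: [-1.1, -1.2, 3.7]
opening: 47.0
```

>>> servo_tool --pt "0.45 -0.2 0 0 0" --pt "0.45 -0.4 0 0 0" --pt "0.45 -0.6 0 0 0" --pt "0.45 -0.6 0 0 0"

```text
clock: 19.8
position: [597.5, 363.9, 105.4]
orientation: [-1.073, 1.293, 1.054]
wrist_force: [-0.1, 0.1, -1.3]
opening: 47.3
```

```bash
python3 nav.py 453.8 -237.3 110 78.8;python3 - <<'E'
from h import *
g=cams.grab_frame("side"); cv2.imwrite("pics/s7.png",cv2.resize(g["img"][200:370,200:400],None,fx=3,fy=3,interpolation=cv2.INTER_CUBIC))
E
```

```text
t 19.8 pos [597.5 363.9 105.4] jaw 78.8 axis [ 0.009 -0.007 -1.   ] q6 -0.99 open 47.3 F [-0.1  0.1 -1.3]
need tool x,y,z units [-0.011  0.159 -4.118] spin units (tool x down) -0.0
```

View pics/s7.png

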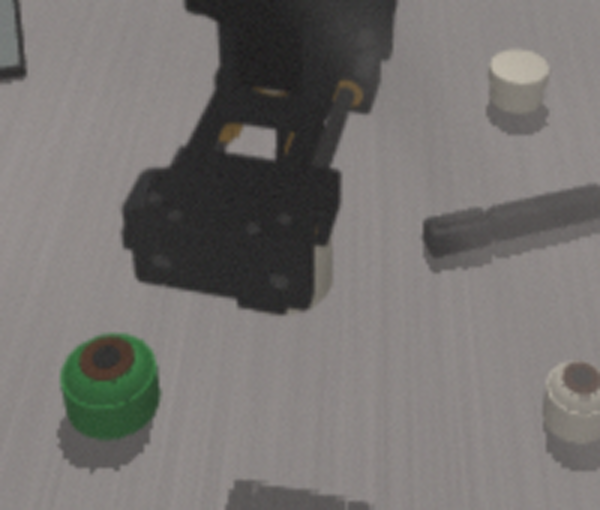

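The large eye is held: opening is 47 mm and its white edge shows behind the finger at (322,270).

>>> servo_tool --pt "0.45 0 0.03 -0.85 0" --pt "0.45 0 0.03 -0.85 0" --pt "0.45 0 0.03 -0.85 0" --pt "0.45 0 0.03 -0.85 0"

```text
clock: 20.35
position: [566.5, 238.9, 102.8]
orientation: [-1.071, 1.298, 1.055]
wrist_force: [-0.2, 0.5, -0.1]
opening: 47.3
```

>>> servo_tool --pt "0.45 0 0.03 -0.85 0" --pt "0.45 0 0.03 -0.85 0" --pt "0.45 0 0.03 -0.85 0" --pt "0.45 0 0.03 -0.85 0"

```text
clock: 20.85
position: [537.7, 115.6, 103.5]
orientation: [-1.071, 1.297, 1.055]
wrist_force: [0.2, 0.1, -0.2]
opening: 47.4
```

>>> servo_tool --pt "0.45 0 0.03 -0.85 0" --pt "0.45 0 0.03 -0.85 0" --pt "0.45 0 0.03 -0.85 0" --pt "0.45 0 0.03 -0.85 0"

```text
clock: 21.35
position: [509.1, -7.3, 104.4]
orientation: [-1.071, 1.296, 1.056]
wrist_force: [-0.0, 0.5, -0.9]
opening: 47.2
```

>>> servo_tool --pt "0.45 0 0.03 -0.85 0" --pt "0.45 0 0.03 -0.85 0" --pt "0.45 0 0.03 -0.85 0" --pt "0.45 0 0.03 -0.85 0"

```text
clock: 21.85
position: [480.5, -129.9, 105.0]
orientation: [-1.071, 1.295, 1.057]
wrist_force: [0.6, 0.3, -0.6]
opening: 47.5
```

```bash
python3 nav.py 453.8 -237.3 60 -11.2
```

```text
t 21.85 pos [ 480.5 -129.9  105. ] jaw 78.8 axis [ 0.005 -0.006 -1.   ] q6 -1.87 open 47.5 F [ 0.6  0.3 -0.6]
need tool x,y,z units [ 0.304  0.038 -0.735] spin units (tool x down) -1.0
```

>>> servo_tool --pt "0.45 0 0.038 -0.735 0.3" --pt "0.45 0 0.038 -0.735 0.6" --pt "0.45 0 0.038 -0.735 1" --pt "0.45 0.1 0.038 -0.735 1" --pt "0.45 0.2 0.038 -0.735 1" --pt "0.45 0.3 0.038 -0.735 1" --pt "0.45 0.3 0.038 -0.735 1" --pt "0.45 0.3 0.038 -0.735 1" --pt "0.45 0.3 0.038 -0.735 1" --pt "0.45 0.3 0.038 -0.735 1" --pt "0.45 0.3 0.038 -0.735 1"

```text
clock: 23.22
position: [454.5, -235.9, 60.5]
orientation: [0.146, 1.56, -0.155]
wrist_force: [-0.3, 0.1, -0.2]
opening: 47.0
```

```bash
python3 nav.py 453.8 -237.3 23 -11.2;python3 - <<'E'
from h import *
g=cams.grab_frame("side"); cv2.imwrite("pics/s8.png",cv2.resize(g["img"][70:200,260:420],None,fx=4,fy=4,interpolation=cv2.INTER_CUBIC))
E
```

```text
t 23.23 pos [ 454.5 -235.9   60.5] jaw -11.0 axis [ 0.005 -0.006 -1.   ] q6 -0.52 open 47.0 F [-0.3  0.1 -0.2]
need tool x,y,z units [ 0.25  -0.009 -0.004] spin units (tool x down) 0.003
```

View pics/s8.png

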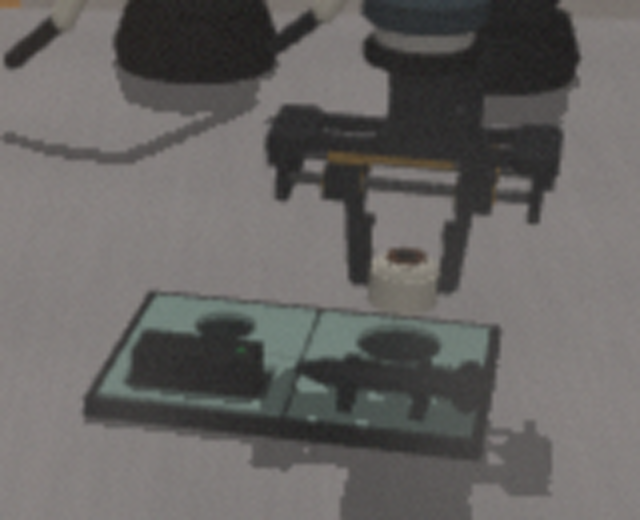

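The large eye is upright over its well, with the pupil at (406,257) and the well around (398,345). I'll lower and release.

>>> servo_tool --pt "0.45 0.12 -0.009 -0.004 0" --pt "0.45 0.2 -0.009 -0.004 0" --pt "0.45 0.245 -0.009 -0.004 0" --pt "0.45 0.255 -0.009 -0.004 0" --pt "0.45 0.255 -0.009 -0.004 0"

```text
clock: 23.9
position: [453.5, -237.7, 22.0]
orientation: [0.147, 1.56, -0.155]
wrist_force: [0.9, 0.1, -0.8]
opening: 47.2
```

>>> servo_tool --pt "0.7 0 0 0 0" --pt "0.7 0 0 0 0" --pt "0.7 0 0 0 0" --pt "0.7 0 0 0 0" --pt "0.7 -0.2 0 0 0" --pt "0.7 -0.4 0 0 0" --pt "0.8 -0.6 0 0 0" --pt "0.8 -0.6 0 0 0"

```text
clock: 24.9
position: [454.6, -238.4, 114.5]
orientation: [0.144, 1.556, -0.158]
wrist_force: [-0.0, 0.0, -0.5]
opening: 70.2
```

```bash
python3 nav.py 450.5 371 110 -11.2
```

```text
t 24.9 pos [ 454.6 -238.4  114.5] jaw -11.0 axis [ 0.009 -0.01  -1.   ] q6 -0.52 open 70.2 F [-0.   0.  -0.5]
need tool x,y,z units [-0.009  3.982 -0.804] spin units (tool x down) 0.002
```

>>> servo_tool --pt "1 0 0.85 -0.17 0" --pt "1 0 0.85 -0.17 0" --pt "1 0 0.85 -0.17 0" --pt "1 0 0.85 -0.17 0"

```text
clock: 25.4
position: [453.8, -108.2, 112.6]
orientation: [0.143, 1.556, -0.157]
wrist_force: [0.1, -0.0, -0.3]
opening: 88.1
```

>>> servo_tool --pt "1 0 0.85 -0.17 0" --pt "1 0 0.85 -0.17 0" --pt "1 0 0.85 -0.17 0" --pt "1 0 0.85 -0.17 0"

```text
clock: 25.9
position: [453.5, 20.7, 111.3]
orientation: [0.142, 1.556, -0.157]
wrist_force: [-0.8, 0.0, 0.3]
opening: 88.2
```

>>> servo_tool --pt "1 0 0.85 -0.17 0" --pt "1 0 0.85 -0.17 0" --pt "1 0 0.85 -0.17 0" --pt "1 0 0.85 -0.17 0"

```text
clock: 26.4
position: [453.3, 149.2, 109.8]
orientation: [0.143, 1.556, -0.158]
wrist_force: [-0.4, -0.7, 0.5]
opening: 88.0
```

>>> servo_tool --pt "1 0 0.85 -0.17 0" --pt "1 0 0.85 -0.17 0" --pt "1 0 0.85 -0.17 0" --pt "1 0 0.85 -0.17 0"

```text
clock: 26.9
position: [453.3, 277.4, 108.0]
orientation: [0.143, 1.556, -0.16]
wrist_force: [-0.5, -0.9, 0.6]
opening: 88.2
```

>>> servo_tool --pt "1 0 0.75 -0.15 0" --pt "1 0 0.75 -0.15 0" --pt "1 0 0.75 -0.15 0" --pt "1 0 0.75 -0.15 0" --pt "1 0 0.75 -0.15 0"

```text
clock: 27.52
position: [453.4, 390.0, 106.6]
orientation: [0.145, 1.557, -0.163]
wrist_force: [-0.6, -0.1, -0.0]
opening: 88.3
```

```bash
python3 nav.py 450.5 371 12 -11.2; python3 - <<'E'
from h import *
f=cams.grab_frame("top"); g=cams.grab_frame("side")
a=cv2.resize(f["img"][155:295,370:490],None,fx=3,fy=3,interpolation=cv2.INTER_CUBIC);b=cv2.resize(g["img"][240:380,320:460],None,fx=3,fy=3,interpolation=cv2.INTER_CUBIC)
c=np.zeros((420,790,3),np.uint8);c[:,:360]=a;c[:,365:785]=b;cv2.imwrite("pics/p9.png",c)
print("eye body centre z11",pix(g,(450.5,371,11)),"edges",pix(g,(467.5,371,11))[0],pix(g,(433.5,371,11))[0],"top",pix(g,(450.5,371,30)))
E
```

```text
t 27.52 pos [453.4 390.  106.6] jaw -11.2 axis [ 0.007 -0.012 -1.   ] q6 0.72 open 88.3 F [-0.6 -0.1 -0. ]
need tool x,y,z units [ 0.632 -0.121 -0.001] spin units (tool x down) -0.0
eye body centre z11 [392.30807216 335.45276461] edges 381.1633431267981 403.4503016157857 top [393.7637462  327.19491418]
```

View pics/p9.png

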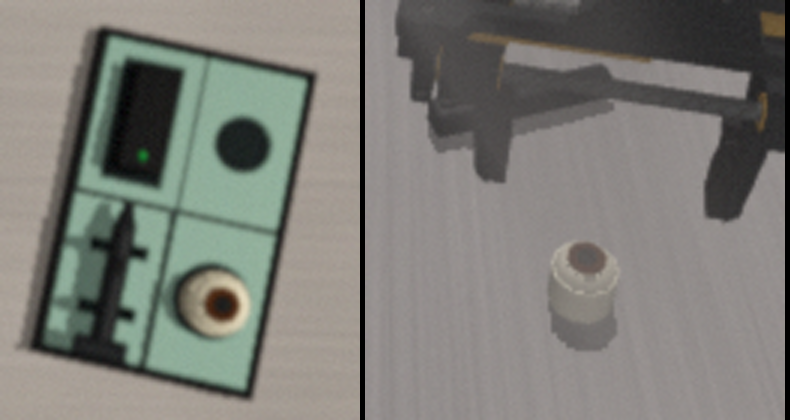

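The large eye sits upright in its well at (213,302). The small eye's measured pixel (392.7,337) agrees with the projected (392.3,335.5). I'll grip it now.

>>> servo_tool --pt "1 0.1 -0.121 -0.001 0" --pt "1 0.3 -0.121 -0.001 0" --pt "1 0.5 -0.121 -0.001 0" --pt "1 0.638 -0.121 -0.001 0" --pt "1 0.638 -0.121 -0.001 0" --pt "0.3 0.638 -0.121 -0.001 0" --pt "0.3 0.638 -0.121 -0.001 0" --pt "0.3 0.638 -0.121 -0.001 0" --pt "0.3 0.638 -0.121 -0.001 0" --pt "0.3 0.638 -0.121 -0.001 0" --pt "0.3 0.638 -0.121 -0.001 0" --pt "0.3 0.638 -0.121 -0.001 0" --pt "0.3 0.638 -0.121 -0.001 0" --pt "0.3 0.638 -0.121 -0.001 0" --grip_force 15

```text
clock: 29.38
position: [450.4, 371.7, 11.3]
orientation: [0.144, 1.556, -0.162]
wrist_force: [-0.3, 0.3, 1.3]
opening: 33.2
```

>>> servo_tool --pt "0.3 -0.2 0 0 0" --pt "0.3 -0.4 0 0 0" --pt "0.3 -0.6 0 0 0" --pt "0.3 -0.6 0 0 0" --pt "0.3 -0.6 0 0 0"

```text
clock: 30.0
position: [449.1, 372.5, 100.3]
orientation: [0.144, 1.557, -0.163]
wrist_force: [-0.6, -0.7, -1.2]
opening: 33.2
```

```bash
python3 nav.py 576 -261.5 110 -11.2; python3 - <<'E'
from h import *
g=cams.grab_frame("side"); cv2.imwrite("pics/s10.png",cv2.resize(g["img"][220:380,300:480],None,fx=3,fy=3,interpolation=cv2.INTER_CUBIC))
E
```

```text
t 30.0 pos [449.1 372.5 100.3] jaw -11.2 axis [ 0.007 -0.013 -1.   ] q6 0.7 open 33.2 F [-0.6 -0.7 -1.2]
need tool x,y,z units [-0.006 -3.982  1.65 ] spin units (tool x down) 0.0
```

View pics/s10.png

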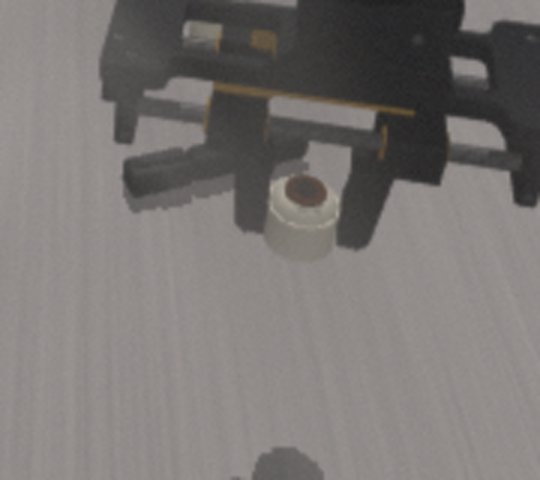

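The small eye is held between both pads, upright, at about (302,215) in the crop.

>>> servo_tool --pt "0.3 0 -0.85 0.35 0" --pt "0.3 0 -0.85 0.35 0" --pt "0.3 0 -0.85 0.35 0" --pt "0.3 0 -0.85 0.35 0"

```text
clock: 30.55
position: [475.3, 236.4, 100.8]
orientation: [0.145, 1.56, -0.165]
wrist_force: [0.4, -0.7, -0.9]
opening: 33.4
```

>>> servo_tool --pt "0.3 0 -0.85 0.35 0" --pt "0.3 0 -0.85 0.35 0" --pt "0.3 0 -0.85 0.35 0" --pt "0.3 0 -0.85 0.35 0"

```text
clock: 31.05
position: [501.7, 101.8, 102.4]
orientation: [0.146, 1.56, -0.165]
wrist_force: [-0.1, -0.2, 0.1]
opening: 33.5
```

>>> servo_tool --pt "0.3 0 -0.85 0.35 0" --pt "0.3 0 -0.85 0.35 0" --pt "0.3 0 -0.85 0.35 0" --pt "0.3 0 -0.85 0.35 0"

```text
clock: 31.55
position: [527.9, -32.1, 103.9]
orientation: [0.147, 1.561, -0.164]
wrist_force: [-0.0, 0.2, -0.4]
opening: 33.5
```

>>> servo_tool --pt "0.3 0 -0.85 0.35 0" --pt "0.3 0 -0.85 0.35 0" --pt "0.3 0 -0.85 0.35 0" --pt "0.3 0 -0.85 0.35 0"

```text
clock: 32.05
position: [554.2, -165.6, 105.0]
orientation: [0.147, 1.562, -0.163]
wrist_force: [-1.0, 1.4, -0.6]
opening: 33.5
```

```bash
python3 nav.py 576.3 -261.8 60 -11.2
```

```text
t 32.05 pos [ 554.2 -165.6  105. ] jaw -11.3 axis [ 0.002 -0.01  -1.   ] q6 -0.29 open 33.5 F [-1.   1.4 -0.6]
need tool x,y,z units [ 0.307 -0.597  0.269] spin units (tool x down) -0.001
```

>>> servo_tool --pt "0.3 0 -0.6 0.269 0" --pt "0.3 0 -0.6 0.269 0" --pt "0.3 0.15 -0.6 0.269 0" --pt "0.3 0.3 -0.6 0.269 0" --pt "0.3 0.307 -0.6 0.269 0" --pt "0.3 0.307 -0.6 0.269 0"

```text
clock: 32.8
position: [576.7, -260.4, 60.5]
orientation: [0.146, 1.562, -0.161]
wrist_force: [-0.8, 0.8, 0.6]
opening: 33.5
```

```bash
python3 nav.py 576.3 -261.8 21 -11.2; python3 - <<'E'
from h import *
g=cams.grab_frame("side"); cv2.imwrite("pics/s11.png",cv2.resize(g["img"][70:200,260:420],None,fx=4,fy=4,interpolation=cv2.INTER_CUBIC))
from plant import telemetry
p=telemetry.read_state()["position"]; print("pupil predicted",(pix(g,p+[0,0,18])-[260,70])*4)
E
```

```text
t 32.8 pos [ 576.7 -260.4   60.5] jaw -11.2 axis [ 0.002 -0.01  -1.   ] q6 -0.41 open 33.5 F [-0.8  0.8  0.6]
need tool x,y,z units [ 0.263 -0.007 -0.002] spin units (tool x down) 0.0
pupil predicted [225.48529703 239.59226665]
```

View pics/s11.png

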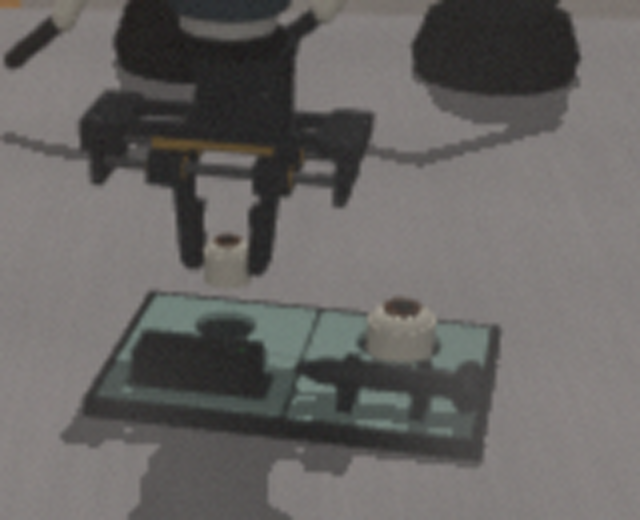

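The pupil is seen at (228,240) and predicted at (225,240), and the eye is upright over its well. I'll lower, release and retreat upward.

>>> servo_tool --pt "0.3 0.12 -0.007 -0.002 0" --pt "0.3 0.2 -0.007 -0.002 0" --pt "0.3 0.25 -0.007 -0.002 0" --pt "0.3 0.265 -0.007 -0.002 0" --pt "0.3 0.265 -0.007 -0.002 0"

```text
clock: 33.48
position: [576.7, -262.7, 21.2]
orientation: [0.146, 1.561, -0.162]
wrist_force: [0.2, 0.3, -0.3]
opening: 33.5
```

>>> servo_tool --pt "0.55 0 0 0 0" --pt "0.55 0 0 0 0" --pt "0.55 0 0 0 0" --pt "0.55 0 0 0 0" --pt "0.55 -0.2 0 0 0" --pt "0.55 -0.4 0 0 0" --pt "0.8 -0.7 0 0 0" --pt "0.8 -0.9 0 0 0"

```text
clock: 34.48
position: [576.9, -261.6, 158.6]
orientation: [0.145, 1.559, -0.163]
wrist_force: [0.1, -0.4, 0.3]
opening: 66.6
```

>>> servo_tool --pt "0.8 0 1 0 0" --pt "0.8 0 1 0 0" --pt "0.8 0 1 0 0" --pt "0.8 0 1 0 0"

```text
clock: 34.98
position: [606.3, -112.5, 157.0]
orientation: [0.142, 1.559, -0.16]
wrist_force: [0.3, -0.0, 0.4]
opening: 70.4
```

>>> servo_tool --pt "0.8 0 1 0 0" --pt "0.8 0 1 0 0" --pt "0.8 0 1 0 0" --pt "0.8 0 1 0 0"

```text
clock: 35.48
position: [635.2, 35.1, 155.2]
orientation: [0.14, 1.56, -0.159]
wrist_force: [0.2, -1.7, 0.1]
opening: 70.6
```

>>> servo_tool --pt "0.8 0 1 0 0" --pt "0.8 0 1 0 0" --pt "0.8 0 1 0 0" --pt "0.8 0 1 0 0" --pt "0.8 0 1 0 0" --pt "0.8 0 1 0 0"

```text
clock: 36.22
position: [663.9, 180.2, 153.6]
orientation: [0.142, 1.56, -0.161]
wrist_force: [-0.9, 0.6, -0.3]
opening: 70.1
```

```bash
python3 - <<'E'
from h import *
f=cams.grab_frame("top"); g=cams.grab_frame("side"); print(telemetry.read_state()["clock"])
a=cv2.resize(f["img"][158:293,375:480],None,fx=3.8,fy=3.8,interpolation=cv2.INTER_CUBIC);b=cv2.resize(g["img"][130:195,275:395],None,fx=3.2,fy=3.2,interpolation=cv2.INTER_CUBIC)
c=np.zeros((513,790,3),np.uint8);c[:a.shape[0],:a.shape[1]]=a;c[:b.shape[0],402:402+b.shape[1]]=b
k=g["img"][200:350,200:420]; k=cv2.resize(k,(384,262));c[230:492,402:786]=k;cv2.imwrite("pics/p12.png",c)
for n,p in(("marker",(466,232,9)),): print(n,mask_pts(f,9,(390,540,190,275))[1])
E
```

```text
36.325
marker ((427.6599426269531, 217.12997436523438), (33.021888732910156, 13.930004119873047), 8.13010311126709)
```

View pics/p12.png

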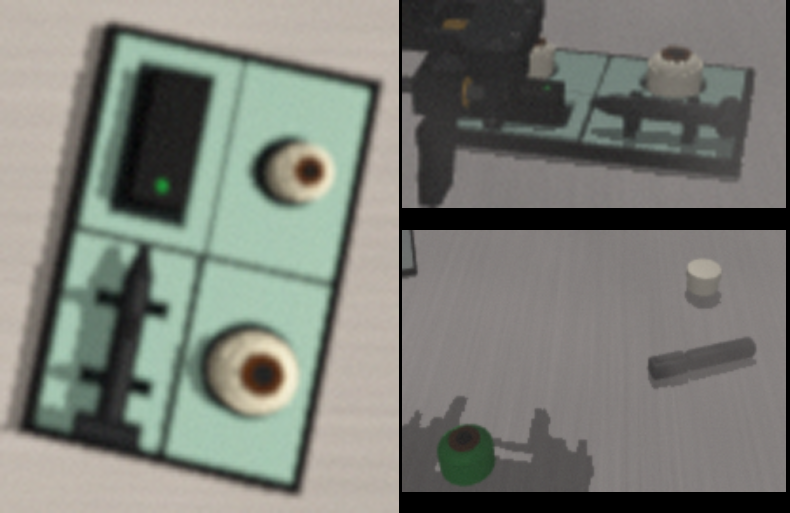

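All four parts look seated in the picture: adapter around (164,142), small eye (297,172), large eye (252,372), stylus in its rests. The marker, jar and green eye are still standing. I'll clear the arm from the side view for a numeric check of the small eye.

>>> servo_tool --pt "0.8 -0.5 -0.3 -0.9 0" --pt "0.8 -0.5 -0.3 -0.9 0" --pt "0.8 -0.5 -0.3 -0.9 0" --pt "0.8 -0.5 -0.3 -0.9 0"

```text
clock: 36.83
position: [521.9, 163.1, 230.3]
orientation: [0.142, 1.556, -0.16]
wrist_force: [-0.2, 0.1, 0.2]
opening: 70.5
```

>>> servo_tool --pt "0.8 0 0.5 -0.9 0" --pt "0.8 0 0.5 -0.9 0" --pt "0.8 0 0.5 -0.9 0" --pt "0.8 0 0.5 -0.9 0" --pt "0.8 0 0.5 -0.9 0" --pt "0.8 0 0.5 -0.9 0"

```text
clock: 37.58
position: [404.9, 261.8, 227.9]
orientation: [0.143, 1.556, -0.162]
wrist_force: [0.3, 0.3, -0.1]
opening: 70.8
```

```bash
python3 - <<'E'
from h import *
f=cams.grab_frame("top"); g=cams.grab_frame("side"); print(telemetry.read_state()["clock"],telemetry.read_state()["position"])
def cen(im,c,w,sel):
    u0,v0=np.round(c).astype(int)-w; a=im["img"][v0:v0+2*w+1,u0:u0+2*w+1].astype(float); wt=sel(a); v,u=np.mgrid[v0:v0+2*w+1,u0:u0+2*w+1]
    return np.array([(wt*u).sum()/wt.sum(),(wt*v).sum()/wt.sum()])
# iris+pupil: red above blue, reddish-dark
sel=lambda a: np.clip(a[...,2]-a[...,0]-22,0,None)*(a.max(2)<140)
for n,(x,y),z in(("S",(576.3,-262),37),("L",(453.7,-237.5),41)):
    p=[];
    for im in(f,g): p.append(cen(im,pix(im,(x,y,z)),6,sel))
    q,e=tri(f,p[0],g,p[1]); print(n,"pred",pix(f,(x,y,z)).round(1),pix(g,(x,y,z)).round(1),"seen",np.round(p,1),"tri",q.round(1),"gap",round(e,1),"at z:",onz(f,*p[0],z).round(1))
# white extents of small eye vs predicted
for n,(x,y),r,h in(("S",(576.3,-262),17,22),("L",(453.7,-237.5),24,24)):
    for nm,im in(("top",f),("side",g)):
        c=pix(im,(x,y,20)).round().astype(int); w=im["img"][c[1]-16:c[1]+17,c[0]-16:c[0]+17].astype(int)
        m=((w[...,2]>=w[...,1]+2)&(w[...,1]>w[...,0]+4)&(w.max(2)>105)).astype(np.uint8)
        k,l,s,_=cv2.connectedComponentsWithStats(m); i=[j for j in range(1,k)]; j=max(i,key=lambda j:s[j,4]); b=s[j]
        th=np.linspace(0,6.28,60); Q=np.array([pix(im,(x+r*np.cos(t),y+r*np.sin(t),zz)) for t in th for zz in(9,9+h)])
        print(n,nm,"seen u",c[0]-16+b[0],c[0]-16+b[0]+b[2],"v",c[1]-16+b[1],c[1]-16+b[1]+b[3],"pred u",Q[:,0].min().round(1),Q[:,0].max().round(1),"v",Q[:,1].min().round(1),Q[:,1].max().round(1))
P,r=mask_pts(f,9,(390,540,190,275)); print("marker",r)
P,r=mask_pts(f,37,(535,650,-225,-140),50); print("adapter top",r)
E
```

```text
37.675 [404.63039521 261.86363988 227.94092295]
S pred [453.9 202.2] [316.5 143.7] seen [[455.  202.6]
 [318.  143. ]] tri [ 573.7 -263.9   38.6] gap 3.2 at z: [ 575.4 -264.5]
L pred [443.6 255.8] [360.6 146.8] seen [[442.9 256.1]
 [357.  147. ]] tri [ 458.4 -236.4   40.9] gap 10.5 at z: [ 453.1 -236. ]
S top seen u 447 462 v 196 211 pred u 442.7 460.4 v 195.0 210.1
S side seen u 311 323 v 141 154 pred u 310.5 322.5 v 143.2 155.4
L top seen u 432 453 v 245 267 pred u 429.0 453.0 v 244.5 266.2
L side seen u 352 369 v 145 160 pred u 351.3 369.0 v 145.8 161.1
marker ((465.52838134765625, 232.779052734375), (114.706787109375, 20.299030303955078), 19.09349250793457)
adapter top ((590.0089721679688, -176.99884033203125), (43.58681869506836, 88.83907318115234), 78.81824493408203)
```

```bash
python3 -c "
from plant import job,telemetry
print(telemetry.read_state()['dq'].round(3)); print(job.finish_job())"
```

```text
[ 0.004 -0.005  0.003 -0.001  0.001  0.002]
the job is handed in; nothing more can be done
None
```

I packed all four parts in the order listed (stylus, adapter, large eye, small eye) and handed the job in at about 38 s, with the arm clear and at rest.

**Last checks:**
- **Stylus:** it lies in both V rests, with its middle about 1–2 mm from the cradle centre.
- **Adapter:** it looks flat and square in the bay, at the tray's yaw. My numeric check of its top was inconclusive because the dark mask also caught the pocket floor and shadow. I relied on the pictures instead.
- **Small eye:** it is upright in its well, within about 3 mm of the centre, against 5 mm of clearance. The pupil height was 38.6 mm; about 39 mm is expected when seated.
- **Large eye:** it is upright in its well, within about 2 mm of the centre. The two camera views disagreed by 10 mm on its pupil, because the side view's iris patch was poor. The outline in both views matched a seated eye within 1–3 pixels.
- **Marker, jar and green eye:** I did not touch them. The marker measured within 1 mm of where it started. I checked the jar and the green eye only by looking at the last picture.

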